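# Close the press mould's ring and hold the plunger over it

### The job

Get the glass press ready: first swing the hinged brass ring plate down until it lies fully on the mould, lowering it gently without letting it drop. Then pick up the plunger by the red balance mark on its arm and finish holding it there, level and still, with the plunger centred over the hole in the ring and its foot about 5 cm above the ring, touching nothing; do not put it down or let go. Leave the two jars and the bowl where they stand.

Things in the scene. Friction and masses are not known exactly. Their poses are not given: they have to be found in the camera images.
- mould_mouth (a point): The fixed press mould: a dark iron block 110 x 110 mm on a grey base plate 150 (x) x 140 (y) x 12 mm. This point is the centre of the round cavity (56 mm across, 45 mm deep) in its top face, 68 mm above the bench. z is up; +x points to the hinge, -x (roughly towards the robot) to where the ring plate's bar lies when shut.
- ring_hinge (a point): Middle of the ring plate's hinge axis, fixed to the mould 70 mm along the mould's +x from the cavity's centre and 75 mm above the bench; the axis runs along the mould's y.
- ring (a joint): Hinge angle of the brass ring plate (110 x 110 x 10 mm, hole 50 mm, 0.4 kg): 0 = lying shut on the mould (its stop), growing as it swings up; 1.57 = upright, 1.9 = end stop leaning back. Starts open at 1.3 to 1.8. Hinge friction 0.13 N m: it stays where it starts, but falls by itself when let go below about 1.15.
- ring_bar (a point): Middle of the plate's handle: a round steel bar 12 mm thick, parallel to the hinge axis, 165 mm from it, carried by two side rods (72 mm free between them), 34 mm clear of the plate's edge. Shut: level with the hinge axis, 75 mm above the bench; open: the topmost part. Axes: x from bar to hinge, y along the hinge, z out of the plate's upper face.
- ring_hole (a point): Centre of the 50 mm hole at the upper face of the ring plate (moves with the plate): 70 mm from the hinge axis; when shut it is straight above the mould cavity's centre, 79 mm above the bench.
- balance (a point): Balance point of the loose plunger part (0.5 to 0.9 kg): mid-thickness of its dark arm (16 mm wide, 14 mm thick), in the middle of the 16 mm red mark, 49 mm above the undersides. x runs along the arm away from the plunger, y across, z up. It is 67.6 mm from the plunger's axis and 132 mm from the foot blade; on these two the part stands level on the bench.
- plunger_foot (a point): Centre of the plunger's round underside (28 mm across), 67.6 mm along -x and 49 mm below the balance point.
- plunger: The loose part as a whole: bright steel plunger (38 mm thick, collar 44 mm, 62 mm tall) at one end of the arm, foot blade (10 x 40 mm, 43 mm tall) at the other, 200 mm from axis to blade. Origin 49 mm straight below the balance point, at the level of the undersides; same axes.
- mould: The whole fixed mould with its ring plate; origin at the underside's centre, axes as mould_mouth.
- jar_blue: Bystander: closed blue jar with red cap, 64 mm across, 100 mm tall; origin at its underside's centre.
- jar_white: Bystander: closed white jar with orange cap, 70 mm across, 110 mm tall; origin at its underside's centre.
- bowl: Bystander: steel bowl, 100 mm across, 50 mm tall; origin at its underside's centre.
Not all that is in view belongs to the job. Of the things that look like the mould, the smallest one is meant. Of the things shaped like the plunger, the steel one is meant.

How it is judged:
By the outcome, as a careful person would: the job done as asked, in the order asked, and still so for the second after the job is handed in, while the arm keeps its last pose, push and grip.
It also fails if it takes over 64 s, if anything falls off the work surface, if the arm or the gripper's body presses on something with over 40 N, if the wrist force passes 120 N, or if a joint passes its speed limit or range.

### The arm

A 7-joint arm with a two-finger parallel gripper is mounted at the origin on the work surface. World frame = base frame: x ahead of the robot, y to its left, z up, the work surface at z = 0. Lengths are in m, angles in rad, forces in N, time in s.
With the tool pointing down it reaches from about 0.425 to 0.95 m from the base axis. Payload 4.7 kg.
Tool frame: the origin (TCP) lies midway between the tips of the shut fingers; the grasp point (between the pads) lies 19 mm behind it; z points along the fingers, y is the line along which they close (so a half turn about z gives the same grasp; the last joint's range is limited). The gripper opens to 87 mm and grips with 3 to 60 N. Pads are 19 mm wide; open, the fingers measure 117 mm over their backs; the gripper's body (75 mm by 190 mm) begins 51 mm behind the grasp point.
Start: joints at [-1.308, 0.469, -0.049, 1.532, 0.024, 1.141, -0.082], TCP at [0.194, 0.646, 0.223] pointing down, gripper open.
Joint ranges: [-2.59, 2.59], [-0.33, 1.99], [-1.39, 1.29], [0.1, 2.45], [-1.04, 4.18], [0.21, 1.99], [-2.66, 2.66]. Speed limits (rad/s): [2.57, 2.57, 3.14, 3.14, 3.14, 3.14, 3.14].

### API

Orientations are given as a rotation vector (axis times angle).
In Python, from rig import r gives the robot as it stands.
- The arm moves only by the tool arm_command, never from a script. Its argument "targets" is a list of rows, each an object of numbers: "hand": the opening, from -1 (shut) to 1 (fully open); "x", "y", "z": the shift along the tool's x, y, z in mm; "ax", "ay", "az": the turn, a rotation vector about the tool's x, y, z in degrees. A call has 1 to 20 rows; each row shifts and turns the commanded pose from where the row before left it, along the tool's axes as they then stand; what a row does not reach is not made up. A row lasts 1/12 s, in which the tool goes at most 41.7 mm and 7.16 degrees, less where a joint would pass 70% of its speed; a pose out of reach is approached as far as the arm can. A call with a gripper value outside its range is refused whole. The fingers move at their own pace and stop on an object; "force" is the grip in N (left out, the last holds). Time passes only in rows, so rows that do not move let the fingers close. It gives the time, the measured TCP pose, the force, the opening and the grip force at its end, in the units of the state.
- r.read_state(): the state, without advancing time (a new reading comes with each control period).
- r.get_image(name): name is "scene" or "top"; returns a dict with "img" (420x560x3 uint8, red, green, blue), "K" (3x3 intrinsics, pixels), "dist" ([k1, k2, p1, p2, k3] as OpenCV has them; the pictures are not rectified), "R" (3x3) and "t" (3): a world point X has camera coordinates R X + t. Camera axes: x right, y down, z forward; pixel columns grow to the right and rows downward; lengths in m; the calibration is good to about 2 mm. A picture is of the moment at which its call begins. There is no depth.
- r.hand_in(): hands the job in; it is judged then, once.
The state is a dict: "clock": time; "joint_positions": joint angles; "joint_velocities": joint speeds; "joint_efforts": joint torques, N m; "eef_pos": TCP position; "eef_rot": TCP orientation; "force": force on the tool from outside, world axes, zero at the start; "ft_torque": the same for the moment, N m; "opening": finger opening in m; "grip_force": force on a finger pad.
Only numpy, scipy, OpenCV 4.12 (cv2) and the standard library are available. Lean on these libraries where they do the work, as an engineer would, in place of code of your own. Each camera call takes 0.05 s, during which the arm holds its last target. There are 200 camera calls.

## Working session

There is one attempt and no reset: what is moved stays moved. The work goes in short steps, Python scripts to look and compute and a tool call to move; the robot and the scene stay as the last step left them, time stands still between calls to the robot, and variables do not carry over. Pictures are saved under pics/ and viewed, at most 10 in all, crops included, and the job is handed in when it is done.

Besides the shell and the picture viewer there is one more tool, called after "Request:" by a JSON object that holds its "api" and its "payload", one argument or row to a line. arm_command: Moves the arm, as the interface text tells. Its arguments: {"type":"object","properties":{"targets":{"type":"array","items":{"type":"object","properties":{"hand":{"type":"number"},"x":{"type":"number"},"y":{"type":"number"},"z":{"type":"number"},"ax":{"type":"number"},"ay":{"type":"number"},"az":{"type":"number"}}}},"force":{"type":"number"}},"required":["targets"]}

```bash
ls; mkdir -p pics; python3 - <<'E'
from rig import r
import cv2,numpy as np
for n in("scene","top"):
    d=r.get_image(n); cv2.imwrite(f"pics/{n}0.png",d["img"][:,:,::-1]); print(n,d["K"],d["dist"],d["R"],d["t"])
s=r.read_state(); print(s)
E
```

```text
pics
scene [[458.58859713   0.         279.45199615]
 [  0.         458.58859713 218.20004437]
 [  0.           0.           1.        ]] [-0.14426677  0.          0.          0.          0.        ] [[ 2.42896589e-03  9.99996988e-01 -3.52871469e-04]
 [ 8.49448946e-01 -2.24948757e-03 -5.27666020e-01]
 [-5.27665224e-01  9.81936465e-04 -8.49451851e-01]] [ 0.06718584 -0.40479748  1.6374854 ]
top [[404.83047629   0.         277.99384238]
 [  0.         404.83047629 213.4464613 ]
 [  0.           0.           1.        ]] [0.03443512 0.         0.         0.         0.        ] [[-0.00164451 -0.99999233 -0.00355534]
 [-0.99516808  0.00198559 -0.09816594]
 [ 0.09817225  0.00337672 -0.99516371]] [-0.03580709  0.52235394  1.4460052 ]
{'clock': 0.1, 'joint_positions': array([-1.30789628,  0.469362  , -0.04857783,  1.53357241,  0.02407422,
        1.14099566, -0.08228054]), 'joint_velocities': array([ 0.00051809, -0.00375091, -0.00163844, -0.00284747, -0.00066786,
       -0.00056488, -0.00099912]), 'joint_efforts': array([ 7.37263090e-04, -5.09172428e+01, -8.12256988e-02, -2.36832368e+01,
       -6.14882936e-02,  3.44943604e-02,  6.79889263e-05]), 'eef_pos': array([0.19401692, 0.64595347, 0.22160436]), 'eef_rot': array([-4.56668488e-01, -3.10801073e+00,  2.73374097e-03]), 'force': array([ 0.25439039,  0.06339755, -0.49869166]), 'ft_torque': array([-0.00743576,  0.01344207,  0.03585153]), 'grip_force': 0.0, 'opening': 0.08713084973007243}
```

View pics/scene0.png

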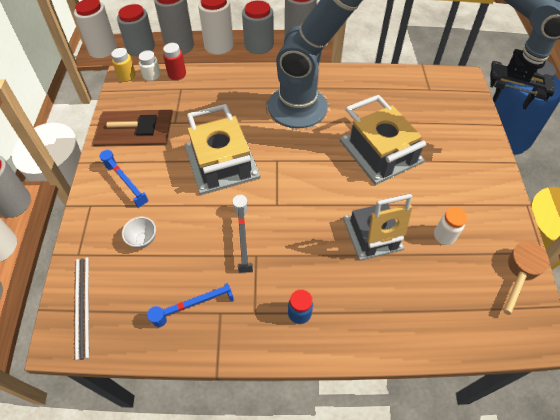

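View pics/top0.png

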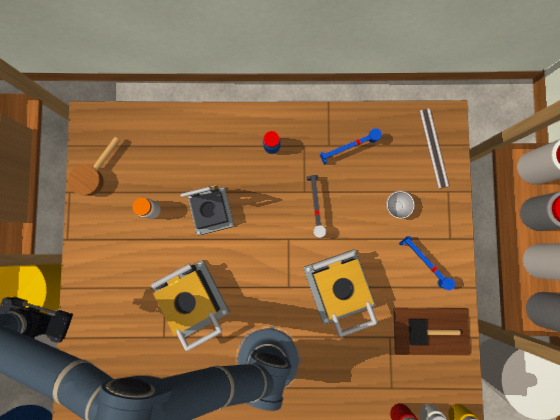

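The target mould, with its ring open, is at about scene (378,225) and top (210,210). The steel plunger runs from scene (240,202) to (245,268), and from top (319,231) to (314,178). I'll zoom in on both.

```bash
python3 - <<'E'
import cv2,numpy as np
s=cv2.imread("pics/scene0.png");t=cv2.imread("pics/top0.png")
def c(im,x,y,w,h,k): return cv2.resize(im[y:y+h,x:x+w],None,fx=k,fy=k,interpolation=cv2.INTER_CUBIC)
a=c(s,335,185,100,75,4);b=c(t,170,170,100,75,4)
d=c(s,210,185,100,95,4)[:, :];e=c(t,275,165,100,75,4)
d=c(s,205,190,100,75,4)
d=c(s,190,190,100,90,4)[:300]
d=cv2.resize(s[190:280,190:310],(400,300),interpolation=cv2.INTER_CUBIC)
cv2.imwrite("pics/crop0.png",np.vstack([np.hstack([a,b]),np.hstack([d,e])]))
E
```

```text
(no output)
```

View pics/crop0.png

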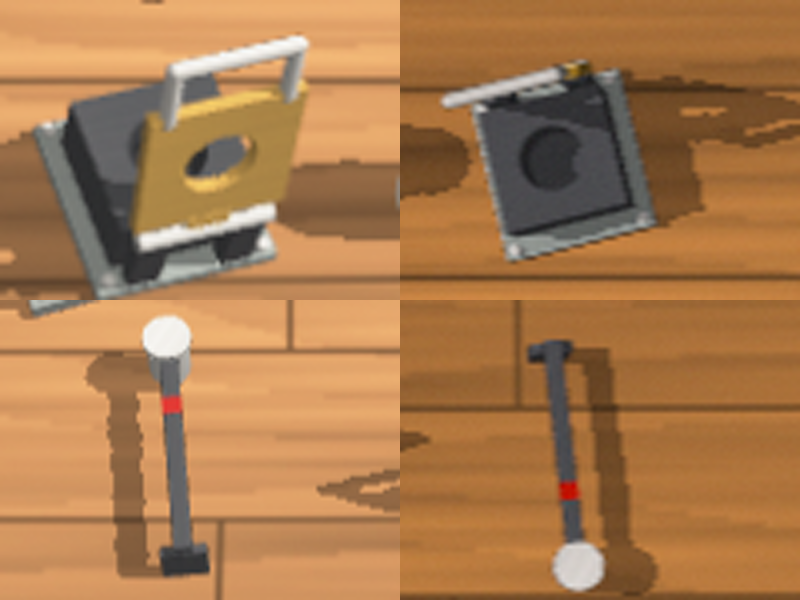

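```bash
cat > fit.py <<'E'
import numpy as np,cv2,pickle
from scipy.optimize import least_squares
from rig import r
def cams():
    return {n:{k:np.array(v) for k,v in r.get_image(n).items()} for n in("scene","top")}
def proj(c,X): return cv2.projectPoints(np.atleast_2d(X).astype(float),cv2.Rodrigues(c["R"])[0],c["t"],c["K"],c["dist"])[0][:,0]
def mould(p,L,th=None):
    x,y,w,th=p; Rz=np.array([[np.cos(w),-np.sin(w),0],[np.sin(w),np.cos(w),0],[0,0,1]])
    L=[np.array([.07-q[1]*np.cos(th)+q[3]*np.sin(th),q[2],.075+q[1]*np.sin(th)+q[3]*np.cos(th)]) if q[0]=='r' else np.array(q[1:]) for q in L]
    return np.array(L)@Rz.T+[x,y,0]
def fit(C,obs,model,p0):
    def f(p):
        o=[]
        for n in obs:
            if obs[n]: o.append((proj(C[n],model(p,[a for a,_ in obs[n]]))-[b for _,b in obs[n]]).ravel())
        return np.concatenate(o)
    s=least_squares(f,p0,loss="soft_l1"); return s.x,f(s.x).reshape(-1,2).round(1).tolist()
E
python3 - <<'E'
from fit import *
C=cams()
A=lambda x,y:(335+x/4-.375,185+y/4-.375); B=lambda x,y:(170+(x-400)/4-.375,170+y/4-.375)
D=lambda x,y:(190+x*.3-.35,190+(y-300)*.3-.35); E=lambda x,y:(275+(x-400)/4-.375,165+(y-300)/4-.375)
obs={"scene":[(('m',-.075,-.07,.012),A(38,127)),(('m',.075,.07,.012),A(274,252)),(('r',.125,-.055,.004),A(153,115)),(('r',.125,.055,.004),A(307,87)),
 (('r',.015,-.055,.004),A(134,234)),(('r',.07,0,.004),A(221,157)),(('r',.165,-.041,0),A(173,68)),(('r',.165,.041,0),A(303,42))],
"top":[(('m',-.055,.055,.068),B(508,238)),(('m',-.055,-.055,.068),B(632,205)),(('m',.055,-.055,.068),B(602,88)),(('m',0,0,.068),B(550,158)),
 (('m',-.075,.07,.012),B(512,258)),(('m',-.075,-.07,.012),B(655,222)),(('m',.075,-.07,.012),B(618,72)),(('r',.165,.041,0),B(447,102)),(('r',.165,-.041,0),B(560,76))]}
p,e=fit(C,obs,mould,[.55,.2,.2,1.5]); print("mould",p.round(4),e)
for n,q in dict(bar=('r',.165,0,0),hole=('m',0,0,.079)).items(): print(n,mould(p,[q]).round(4))
def pl(p,L): return mould([*p,0],L)
o={"scene":[(('m',-.0676,0,.062),D(167,336)),(('m',0,0,.056),D(172,405)),(('m',.132,0,.043),D(186,549))],
"top":[(('m',-.0676,0,.062),E(578,566)),(('m',0,0,.056),E(569,491)),(('m',.132,0,.043),E(550,351))]}
q,e=fit(C,o,pl,[.5,-.1,0]); print("plunger",q.round(4),e)
# bystanders rough: cap tops
ray=lambda c,uv,z:(lambda d,o:o+d*(z-o[2])/d[2])(c["R"].T@np.append(cv2.undistortPoints(np.array([[uv]],float),c["K"],c["dist"])[0,0],1),-c["R"].T@c["t"])
print("blue",ray(C["top"],(272,137),.1),"white",ray(C["top"],(142,206),.11),"bowl",ray(C["top"],(400,205),.05))
E
```

```text
mould [0.5313 0.2094 0.245  1.3645] [[-1.0, -0.7], [1.6, 0.5], [-0.3, 2.0], [0.7, 0.1], [0.5, 0.2], [-0.0, 1.5], [0.9, 0.3], [-1.6, 0.3], [-0.1, -0.4], [-0.6, 0.3], [-0.3, -0.5], [1.1, 0.7], [-0.7, 1.9], [0.9, 1.5], [0.6, -0.3], [1.9, 1.0], [-0.7, 1.1]]
bar [[0.5664 0.2182 0.2365]]
hole [[0.5313 0.2094 0.079 ]]
plunger [ 0.5214 -0.1765  0.1124] [[0.3, 0.3], [0.6, 0.2], [0.2, 0.2], [0.6, 0.4], [0.4, 0.4], [0.3, -0.3]]
blue [ 0.78476898 -0.01640354  0.1       ] white [0.54050638 0.42840722 0.11      ] bowl [ 0.5492917  -0.47209914  0.05      ]
```

```bash
cat >> fit.py <<'E'
from scipy.spatial.transform import Rotation as Ro
def go(pos,yaw):
    """tool-down, closing line (tool y) at world yaw (mod pi): prints needed turns/shift from measured pose"""
    s=r.read_state(); R0=Ro.from_rotvec(s["eef_rot"]); z=np.array([0,0,-1.])
    best=None
    for k in(0,np.pi):
        y=np.array([np.cos(yaw+k),np.sin(yaw+k),0]); R1=Ro.from_matrix(np.c_[np.cross(y,z),y,z])
        d=(R0.inv()*R1).as_rotvec(degrees=True)
        if best is None or np.linalg.norm(d)<np.linalg.norm(best[0]): best=(d,R1)
    d=np.array(pos)-s["eef_pos"]
    print("turn",best[0].round(2),"shift after turn mm",(best[1].inv().apply(d)*1000).round(1),"joint7",s["joint_positions"][6].round(2))
E
python3 - <<'E'
from fit import *
C=cams()
A=lambda x,y:(335+x/4-.375,185+y/4-.375); B=lambda x,y:(170+(x-400)/4-.375,170+y/4-.375)
ob=lambda h:{"scene":[(('m',-.075,-.07,.012),A(38,127)),(('m',.075,.07,.012),A(274,252)),(('r',.125,.055,.004),A(307,87)),
 (('r',.015,-.055,.004),A(134,234)),(('r',.07,0,.004),A(221,159)),(('r',.165,-h,0),A(173,68)),(('r',.165,h,0),A(303,42))],
"top":[(('m',-.055,.055,.068),B(508,238)),(('m',-.055,-.055,.068),B(632,205)),(('m',.055,-.055,.068),B(602,88)),(('m',0,0,.068),B(550,158)),
 (('m',-.075,.07,.012),B(512,258)),(('m',-.075,-.07,.012),B(655,222)),(('m',.075,-.07,.012),B(618,72)),(('r',.165,h,0),B(447,102)),(('r',.165,-h,0),B(560,76))]}
for h in(.042,.046):
    p,e=fit(C,ob(h),mould,[.55,.2,.2,1.5]); print("mould",p.round(4),e)
    print(mould(p,[('r',.165,0,0)]).round(4))
ray=lambda c,uv,z:(lambda d,o:o+d*(z-o[2])/d[2])(c["R"].T@np.append(cv2.undistortPoints(np.array([[uv]],float),c["K"],c["dist"])[0,0],1),-c["R"].T@c["t"])
print("other mould hinge edge",ray(C["top"],(205,262),.09),ray(C["top"],(225,305),.09),ray(C["top"],(155,295),.09))
b=mould(p,[('r',.165,0,0)])[0]; go([b[0],b[1],.31],p[2])
E
```

```text
mould [0.5314 0.2093 0.2469 1.3687] [[-1.1, -0.6], [1.5, 0.4], [0.7, 0.3], [0.5, 0.2], [0.0, 1.1], [0.6, 0.7], [-1.1, 0.4], [-0.0, -0.4], [-0.5, 0.2], [-0.3, -0.5], [1.2, 0.7], [-0.6, 1.9], [1.0, 1.4], [0.6, -0.4], [1.6, 0.8], [-0.4, 0.8]]
[[0.5672 0.2183 0.2366]]
mould [0.5313 0.2094 0.2492 1.3698] [[-1.1, -0.5], [1.6, 0.4], [0.8, 0.3], [0.6, 0.3], [0.1, 1.1], [-0.8, 1.0], [0.4, 0.1], [0.0, -0.3], [-0.6, 0.2], [-0.4, -0.5], [1.1, 0.7], [-0.6, 1.9], [1.0, 1.4], [0.5, -0.4], [0.3, 1.2], [0.7, 0.4]]
[[0.5673 0.2186 0.2367]]
other mould hinge edge [0.34901674 0.21378155 0.09      ] [0.20411304 0.14336716 0.09      ] [0.23845255 0.38120058 0.09      ]
turn [-3.0e-02  2.0e-02  5.9e+01] shift after turn mm [-506.6  256.1  -87.8] joint7 -0.08
```

Request:
{"api": "arm_command", "payload": {
  "targets": [
    {"hand":1,"z":-10,"az":6.55},
    {"hand":1,"z":-10,"az":6.55},
    {"hand":1,"z":-10,"az":6.55},
    {"hand":1,"z":-10,"az":6.55},
    {"hand":1,"z":-10,"az":6.55},
    {"hand":1,"z":-10,"az":6.55},
    {"hand":1,"z":-10,"az":6.55},
    {"hand":1,"z":-10,"az":6.55},
    {"hand":1,"z":-10,"az":6.55}
  ],
  "force": 15
}}

```text
validation failed for argument at $.ta...
```

Request:
{"api": "arm_command", "payload": {
  "targets": [
    {"hand":1,"x":-25.3,"y":12.8},
    {"hand":1,"x":-25.3,"y":12.8},
    {"hand":1,"x":-25.3,"y":12.8},
    {"hand":1,"x":-25.3,"y":12.8},
    {"hand":1,"x":-25.3,"y":12.8},
    {"hand":1,"x":-25.3,"y":12.8},
    {"hand":1,"x":-25.3,"y":12.8},
    {"hand":1,"x":-25.3,"y":12.8},
    {"hand":1,"x":-25.3,"y":12.8},
    {"hand":1,"x":-25.3,"y":12.8},
    {"hand":1,"x":-25.3,"y":12.8},
    {"hand":1,"x":-25.3,"y":12.8},
    {"hand":1,"x":-25.3,"y":12.8},
    {"hand":1,"x":-25.3,"y":12.8},
    {"hand":1,"x":-25.3,"y":12.8},
    {"hand":1,"x":-25.3,"y":12.8},
    {"hand":1,"x":-25.3,"y":12.8},
    {"hand":1,"x":-25.3,"y":12.8},
    {"hand":1,"x":-25.3,"y":12.8},
    {"hand":1,"x":-25.3,"y":12.8}
  ]
}}

```text
validation failed for argument at $.ta...
```

```bash
python3 - <<'E'
from fit import *
go([.5673,.2184,.2175],.248)
d=r.get_image("scene")["img"]; cv2.imwrite("pics/a.png",cv2.resize(d[120:270,300:450],(600,600),interpolation=cv2.INTER_CUBIC)[:,:,::-1])
s=r.read_state();print(s["clock"],s["joint_positions"].round(2))
E
```

```text
turn [-3.000e-02  2.000e-02  5.907e+01] shift after turn mm [-506.4  256.8    4.7] joint7 -0.08
0.35 [-1.31  0.47 -0.05  1.53  0.02  1.14 -0.08]
```

View pics/a.png

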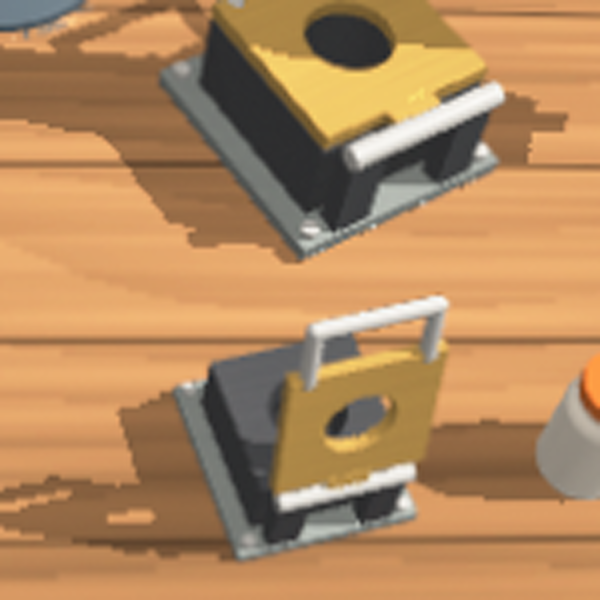

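The picture shows the arm not yet in view and the bar at crop (380,310). Both move calls were refused, so I'll try rows with every field filled in.

Request:
{"api": "arm_command", "payload": {
  "targets": [
    {"hand":1,"x":0,"y":0,"z":-10,"ax":0,"ay":0,"az":6.55},
    {"hand":1,"x":0,"y":0,"z":-10,"ax":0,"ay":0,"az":6.55},
    {"hand":1,"x":0,"y":0,"z":-10,"ax":0,"ay":0,"az":6.55},
    {"hand":1,"x":0,"y":0,"z":-10,"ax":0,"ay":0,"az":6.55},
    {"hand":1,"x":0,"y":0,"z":-10,"ax":0,"ay":0,"az":6.55},
    {"hand":1,"x":0,"y":0,"z":-10,"ax":0,"ay":0,"az":6.55},
    {"hand":1,"x":0,"y":0,"z":-10,"ax":0,"ay":0,"az":6.55},
    {"hand":1,"x":0,"y":0,"z":-10,"ax":0,"ay":0,"az":6.55},
    {"hand":1,"x":0,"y":0,"z":-10,"ax":0,"ay":0,"az":6.55}
  ],
  "force": 15
}}

```text
clock: 1.1
eef_pos: [0.1941, 0.6464, 0.3131]
eef_rot: [-1.934, -2.476, 0.0]
force: [0.4, 0.7, -0.4]
opening: 0.087
grip_force: 0.0
```

Request:
{"api": "arm_command", "payload": {
  "targets": [
    {"hand":1,"x":-25.3,"y":12.8,"z":0,"ax":0,"ay":0,"az":0},
    {"hand":1,"x":-25.3,"y":12.8,"z":0,"ax":0,"ay":0,"az":0},
    {"hand":1,"x":-25.3,"y":12.8,"z":0,"ax":0,"ay":0,"az":0},
    {"hand":1,"x":-25.3,"y":12.8,"z":0,"ax":0,"ay":0,"az":0},
    {"hand":1,"x":-25.3,"y":12.8,"z":0,"ax":0,"ay":0,"az":0},
    {"hand":1,"x":-25.3,"y":12.8,"z":0,"ax":0,"ay":0,"az":0},
    {"hand":1,"x":-25.3,"y":12.8,"z":0,"ax":0,"ay":0,"az":0},
    {"hand":1,"x":-25.3,"y":12.8,"z":0,"ax":0,"ay":0,"az":0},
    {"hand":1,"x":-25.3,"y":12.8,"z":0,"ax":0,"ay":0,"az":0},
    {"hand":1,"x":-25.3,"y":12.8,"z":0,"ax":0,"ay":0,"az":0},
    {"hand":1,"x":-25.3,"y":12.8,"z":0,"ax":0,"ay":0,"az":0},
    {"hand":1,"x":-25.3,"y":12.8,"z":0,"ax":0,"ay":0,"az":0},
    {"hand":1,"x":-25.3,"y":12.8,"z":0,"ax":0,"ay":0,"az":0},
    {"hand":1,"x":-25.3,"y":12.8,"z":0,"ax":0,"ay":0,"az":0},
    {"hand":1,"x":-25.3,"y":12.8,"z":0,"ax":0,"ay":0,"az":0},
    {"hand":1,"x":-25.3,"y":12.8,"z":0,"ax":0,"ay":0,"az":0},
    {"hand":1,"x":-25.3,"y":12.8,"z":0,"ax":0,"ay":0,"az":0},
    {"hand":1,"x":-25.3,"y":12.8,"z":0,"ax":0,"ay":0,"az":0},
    {"hand":1,"x":-25.3,"y":12.8,"z":0,"ax":0,"ay":0,"az":0},
    {"hand":1,"x":-25.3,"y":12.8,"z":0,"ax":0,"ay":0,"az":0}
  ]
}}

```text
clock: 2.77
eef_pos: [0.5681, 0.2185, 0.3127]
eef_rot: [-1.927, -2.481, -0.001]
force: [-0.5, 0.4, 0.3]
opening: 0.0871
grip_force: 0.0
```

```bash
python3 - <<'E'
from fit import *
go([.5673,.2184,.2175],.248)
s=r.read_state();print(s["clock"],s["joint_positions"].round(2))
E
```

```text
turn [ 0.01 -0.02  0.13] shift after turn mm [ 0.1 -0.8 95.2] joint7 -0.06
2.7667 [-0.76  0.31  0.42  1.6  -0.13  1.26 -0.06]
```

Request:
{"api": "arm_command", "payload": {
  "targets": [
    {"hand":1,"x":0,"y":0,"z":19,"ax":0,"ay":0,"az":0},
    {"hand":1,"x":0,"y":0,"z":19,"ax":0,"ay":0,"az":0},
    {"hand":1,"x":0,"y":0,"z":19,"ax":0,"ay":0,"az":0},
    {"hand":1,"x":0,"y":0,"z":19,"ax":0,"ay":0,"az":0},
    {"hand":1,"x":0,"y":0,"z":19,"ax":0,"ay":0,"az":0},
    {"hand":1,"x":0,"y":0,"z":0,"ax":0,"ay":0,"az":0}
  ]
}}

```text
clock: 3.27
eef_pos: [0.5649, 0.2189, 0.2137]
eef_rot: [-1.925, -2.479, 0.011]
force: [-0.6, -0.3, -0.7]
opening: 0.087
grip_force: 0.0
```

Request:
{"api": "arm_command", "payload": {
  "targets": [
    {"hand":-1,"x":0,"y":0,"z":0,"ax":0,"ay":0,"az":0},
    {"hand":-1,"x":0,"y":0,"z":0,"ax":0,"ay":0,"az":0},
    {"hand":-1,"x":0,"y":0,"z":0,"ax":0,"ay":0,"az":0},
    {"hand":-1,"x":0,"y":0,"z":0,"ax":0,"ay":0,"az":0},
    {"hand":-1,"x":0,"y":0,"z":0,"ax":0,"ay":0,"az":0},
    {"hand":-1,"x":0,"y":0,"z":0,"ax":0,"ay":0,"az":0},
    {"hand":-1,"x":0,"y":0,"z":0,"ax":0,"ay":0,"az":0},
    {"hand":-1,"x":0,"y":0,"z":0,"ax":0,"ay":0,"az":0},
    {"hand":-1,"x":0,"y":0,"z":0,"ax":0,"ay":0,"az":0},
    {"hand":-1,"x":0,"y":0,"z":0,"ax":0,"ay":0,"az":0}
  ],
  "force": 15
}}

```text
clock: 4.1
eef_pos: [0.5674, 0.2196, 0.2175]
eef_rot: [-1.927, -2.481, -0.0]
force: [-0.6, -0.4, -0.0]
opening: 0.0285
grip_force: 0.0
```

```bash
python3 - <<'E'
from fit import *
s=r.read_state();print({k:np.round(v,4) for k,v in s.items()})
p=np.array([.5313,.2094,.248]); Rm=Ro.from_euler('z',.248)
R=Ro.from_rotvec(s["eef_rot"]); g=s["eef_pos"]-.019*R.apply([0,0,1])
l=Rm.inv().apply(g-[.5313,.2094,0])-[.07,0,.075]; print("rel hinge",l, np.hypot(l[0],l[2]), "theta",np.arctan2(l[2],-l[0]), "tool y in mould",Rm.inv().apply(R.apply([0,1,0])))
th=np.arctan2(l[2],-l[0]); T=np.linspace(th,0,41)
q=np.c_[-.165*np.cos(T),.165*np.sin(T)]; d=np.diff(q,axis=0)*1000
print([(round(a,1),round(b,1)) for a,b in d])
d=r.get_image("scene")["img"]; cv2.imwrite("pics/b.png",cv2.resize(d[130:280,300:450],(600,600),interpolation=cv2.INTER_CUBIC)[:,:,::-1])
E
```

```text
{'clock': np.float64(4.1), 'joint_positions': array([-0.7409,  0.3772,  0.401 ,  1.7244, -0.1645,  1.0731, -0.0362]), 'joint_velocities': array([-0.0005,  0.0004, -0.0002,  0.0004, -0.001 , -0.0001,  0.0016]), 'joint_efforts': array([-1.00000e-03, -4.23059e+01,  4.06980e+00, -2.25675e+01,
       -5.80000e-02,  3.52000e-02, -1.00000e-04]), 'eef_pos': array([0.5674, 0.2196, 0.2175]), 'eef_rot': array([-1.9269e+00, -2.4812e+00, -1.0000e-04]), 'force': array([-0.6426, -0.3636, -0.0205]), 'ft_torque': array([-0.0673,  0.0137,  0.0029]), 'grip_force': np.float64(0.0), 'opening': np.float64(0.0285)}
rel hinge [-0.03247546  0.00106073  0.16154396] 0.16477592343048106 theta 1.3724089302609437 tool y in mould [ 9.99997654e-01  2.16608167e-03 -1.45583566e-06]
[(np.float64(-5.5), np.float64(-1.2)), (np.float64(-5.5), np.float64(-1.4)), (np.float64(-5.4), np.float64(-1.6)), (np.float64(-5.4), np.float64(-1.8)), (np.float64(-5.3), np.float64(-2.0)), (np.float64(-5.2), np.float64(-2.1)), (np.float64(-5.2), np.float64(-2.3)), (np.float64(-5.1), np.float64(-2.5)), (np.float64(-5.0), np.float64(-2.7))
[... 479 characters left out ...]
.float64(-4.6)), (np.float64(-3.2), np.float64(-4.7)), (np.float64(-3.0), np.float64(-4.8)), (np.float64(-2.9), np.float64(-4.9)), (np.float64(-2.7), np.float64(-5.0)), (np.float64(-2.5), np.float64(-5.1)), (np.float64(-2.4), np.float64(-5.1)), (np.float64(-2.2), np.float64(-5.2)), (np.float64(-2.0), np.float64(-5.3)), (np.float64(-1.8), np.float64(-5.4)), (np.float64(-1.6), np.float64(-5.4)), (np.float64(-1.4), np.float64(-5.5)), (np.float64(-1.3), np.float64(-5.5)), (np.float64(-1.1), np.float64(-5.6)), (np.float64(-0.9), np.float64(-5.6)), (np.float64(-0.7), np.float64(-5.6)), (np.float64(-0.5), np.float64(-5.6)), (np.float64(-0.3), np.float64(-5.7)), (np.float64(-0.1), np.float64(-5.7))]
```

View pics/b.png

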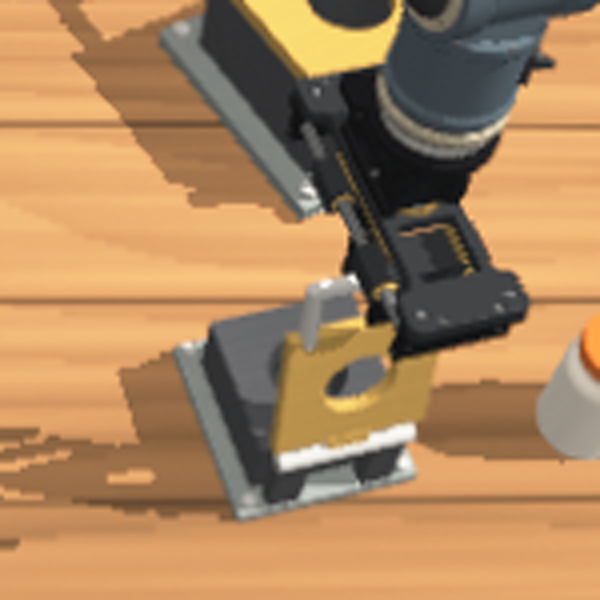

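The fingers are straddling the bar at crop (385,300), between the rods, and are still closing at 28 mm. I'll let them finish.

Request:
{"api": "arm_command", "payload": {
  "targets": [
    {"hand":-1,"x":0,"y":0,"z":0,"ax":0,"ay":0,"az":0},
    {"hand":-1,"x":0,"y":0,"z":0,"ax":0,"ay":0,"az":0},
    {"hand":-1,"x":0,"y":0,"z":0,"ax":0,"ay":0,"az":0},
    {"hand":-1,"x":0,"y":0,"z":0,"ax":0,"ay":0,"az":0},
    {"hand":-1,"x":0,"y":0,"z":0,"ax":0,"ay":0,"az":0},
    {"hand":-1,"x":0,"y":0,"z":0,"ax":0,"ay":0,"az":0}
  ],
  "force": 15
}}

```text
clock: 4.65
eef_pos: [0.5674, 0.2196, 0.2175]
eef_rot: [-1.927, -2.481, 0.0]
force: [0.6, -0.5, -1.5]
opening: 0.0113
grip_force: 15.0
```

Request:
{"api": "arm_command", "payload": {
  "targets": [
    {"hand":-1,"x":0,"y":-5.5,"z":1.2,"ax":0,"ay":0,"az":0},
    {"hand":-1,"x":0,"y":-5.5,"z":1.4,"ax":0,"ay":0,"az":0},
    {"hand":-1,"x":0,"y":-5.4,"z":1.6,"ax":0,"ay":0,"az":0},
    {"hand":-1,"x":0,"y":-5.4,"z":1.8,"ax":0,"ay":0,"az":0},
    {"hand":-1,"x":0,"y":-5.3,"z":2.0,"ax":0,"ay":0,"az":0},
    {"hand":-1,"x":0,"y":-5.2,"z":2.1,"ax":0,"ay":0,"az":0},
    {"hand":-1,"x":0,"y":-5.2,"z":2.3,"ax":0,"ay":0,"az":0},
    {"hand":-1,"x":0,"y":-5.1,"z":2.5,"ax":0,"ay":0,"az":0},
    {"hand":-1,"x":0,"y":-5.0,"z":2.7,"ax":0,"ay":0,"az":0},
    {"hand":-1,"x":0,"y":-4.9,"z":2.8,"ax":0,"ay":0,"az":0},
    {"hand":-1,"x":0,"y":0,"z":0,"ax":0,"ay":0,"az":0}
  ]
}}

```text
clock: 5.57
eef_pos: [0.5147, 0.2064, 0.1962]
eef_rot: [-1.925, -2.48, 0.003]
force: [-1.0, 0.1, -1.8]
opening: 0.0116
grip_force: 15.0
```

Request:
{"api": "arm_command", "payload": {
  "targets": [
    {"hand":-1,"x":0,"y":-4.8,"z":3.0,"ax":0,"ay":0,"az":0},
    {"hand":-1,"x":0,"y":-4.7,"z":3.2,"ax":0,"ay":0,"az":0},
    {"hand":-1,"x":0,"y":-4.6,"z":3.3,"ax":0,"ay":0,"az":0},
    {"hand":-1,"x":0,"y":-4.5,"z":3.5,"ax":0,"ay":0,"az":0},
    {"hand":-1,"x":0,"y":-4.3,"z":3.6,"ax":0,"ay":0,"az":0},
    {"hand":-1,"x":0,"y":-4.2,"z":3.8,"ax":0,"ay":0,"az":0},
    {"hand":-1,"x":0,"y":-4.1,"z":3.9,"ax":0,"ay":0,"az":0},
    {"hand":-1,"x":0,"y":-3.9,"z":4.1,"ax":0,"ay":0,"az":0},
    {"hand":-1,"x":0,"y":-3.8,"z":4.2,"ax":0,"ay":0,"az":0},
    {"hand":-1,"x":0,"y":-3.7,"z":4.3,"ax":0,"ay":0,"az":0},
    {"hand":-1,"x":0,"y":-3.5,"z":4.4,"ax":0,"ay":0,"az":0},
    {"hand":-1,"x":0,"y":-3.4,"z":4.6,"ax":0,"ay":0,"az":0},
    {"hand":-1,"x":0,"y":-3.2,"z":4.7,"ax":0,"ay":0,"az":0},
    {"hand":-1,"x":0,"y":-3.0,"z":4.8,"ax":0,"ay":0,"az":0},
    {"hand":-1,"x":0,"y":0,"z":0,"ax":0,"ay":0,"az":0}
  ]
}}

```text
clock: 6.82
eef_pos: [0.4617, 0.1927, 0.1406]
eef_rot: [-1.926, -2.481, 0.002]
force: [0.4, 2.2, -2.8]
opening: 0.0115
grip_force: 15.0
```

```bash
python3 - <<'E'
from fit import *
s=r.read_state()
Rm=Ro.from_euler('z',.248);R=Ro.from_rotvec(s["eef_rot"]); g=s["eef_pos"]-.019*R.apply([0,0,1])
l=Rm.inv().apply(g-[.5313,.2094,0])-[.07,0,.075]; print("rel hinge",l,np.hypot(l[0],l[2]), np.arctan2(l[2],-l[0]),s["force"],s["opening"])
o=[r.get_image(n)["img"] for n in("scene","top")]
o=[cv2.resize(x,(400,400),interpolation=cv2.INTER_CUBIC) for x in(o[0][140:260,310:430],o[1][150:250,160:260])]
cv2.imwrite("pics/c.png",np.hstack(o)[:,:,::-1])
E
```

```text
rel hinge [-0.14152801  0.00092022  0.08458341] 0.16487732138151337 0.5386855849072827 [ 0.35409478  2.16358069 -2.79725745] 0.011492779040148721
```

View pics/c.png

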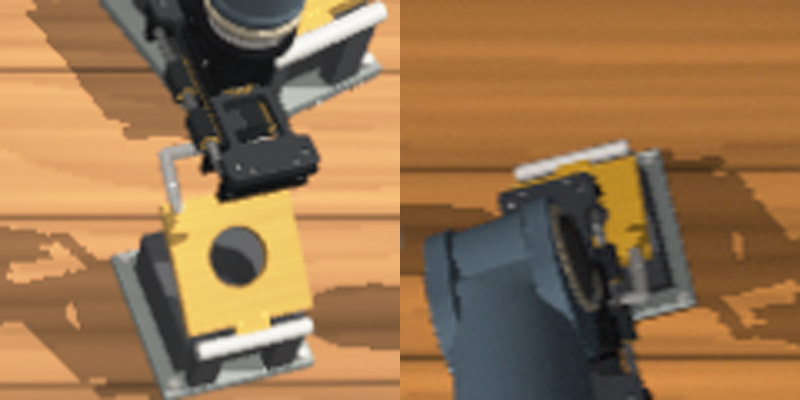

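The plate is following the hand, now at 0.54 rad, with the bar held. I'll finish lowering it, more slowly.

Request:
{"api": "arm_command", "payload": {
  "targets": [
    {"hand":-1,"x":0,"y":-2.9,"z":4.9,"ax":0,"ay":0,"az":0},
    {"hand":-1,"x":0,"y":-2.7,"z":5.0,"ax":0,"ay":0,"az":0},
    {"hand":-1,"x":0,"y":-2.5,"z":5.1,"ax":0,"ay":0,"az":0},
    {"hand":-1,"x":0,"y":-2.4,"z":5.1,"ax":0,"ay":0,"az":0},
    {"hand":-1,"x":0,"y":-2.2,"z":5.2,"ax":0,"ay":0,"az":0},
    {"hand":-1,"x":0,"y":-2.0,"z":5.3,"ax":0,"ay":0,"az":0},
    {"hand":-1,"x":0,"y":-1.8,"z":5.4,"ax":0,"ay":0,"az":0},
    {"hand":-1,"x":0,"y":-1.6,"z":5.4,"ax":0,"ay":0,"az":0},
    {"hand":-1,"x":0,"y":-1.4,"z":5.5,"ax":0,"ay":0,"az":0},
    {"hand":-1,"x":0,"y":-1.3,"z":5.5,"ax":0,"ay":0,"az":0},
    {"hand":-1,"x":0,"y":-1.1,"z":5.6,"ax":0,"ay":0,"az":0},
    {"hand":-1,"x":0,"y":-0.9,"z":5.6,"ax":0,"ay":0,"az":0},
    {"hand":-1,"x":0,"y":0,"z":0,"ax":0,"ay":0,"az":0}
  ]
}}

```text
clock: 8.0
eef_pos: [0.4402, 0.1871, 0.0771]
eef_rot: [-1.927, -2.481, 0.001]
force: [-0.5, 4.9, -1.9]
opening: 0.0112
grip_force: 15.1
```

Request:
{"api": "arm_command", "payload": {
  "targets": [
    {"hand":-1,"x":0,"y":-0.4,"z":2.8,"ax":0,"ay":0,"az":0},
    {"hand":-1,"x":0,"y":-0.3,"z":2.8,"ax":0,"ay":0,"az":0},
    {"hand":-1,"x":0,"y":-0.3,"z":2.8,"ax":0,"ay":0,"az":0},
    {"hand":-1,"x":0,"y":-0.2,"z":2.8,"ax":0,"ay":0,"az":0},
    {"hand":-1,"x":0,"y":-0.2,"z":2.8,"ax":0,"ay":0,"az":0},
    {"hand":-1,"x":0,"y":-0.1,"z":2.0,"ax":0,"ay":0,"az":0},
    {"hand":-1,"x":0,"y":0,"z":2.0,"ax":0,"ay":0,"az":0},
    {"hand":-1,"x":0,"y":0,"z":0,"ax":0,"ay":0,"az":0},
    {"hand":-1,"x":0,"y":0,"z":0,"ax":0,"ay":0,"az":0}
  ]
}}

```text
clock: 8.75
eef_pos: [0.4387, 0.1867, 0.0599]
eef_rot: [-1.927, -2.481, 0.001]
force: [-1.2, 2.4, -2.1]
opening: 0.0109
grip_force: 15.1
```

Request:
{"api": "arm_command", "payload": {
  "targets": [
    {"hand":-1,"x":0,"y":0,"z":1,"ax":0,"ay":0,"az":0},
    {"hand":-1,"x":0,"y":0,"z":1,"ax":0,"ay":0,"az":0},
    {"hand":-1,"x":0,"y":0,"z":1,"ax":0,"ay":0,"az":0},
    {"hand":-1,"x":0,"y":0,"z":1,"ax":0,"ay":0,"az":0},
    {"hand":-1,"x":0,"y":0,"z":0,"ax":0,"ay":0,"az":0},
    {"hand":-1,"x":0,"y":0,"z":0,"ax":0,"ay":0,"az":0}
  ]
}}

```text
clock: 9.25
eef_pos: [0.4386, 0.1867, 0.0559]
eef_rot: [-1.927, -2.481, 0.001]
force: [-2.9, 2.5, -1.9]
opening: 0.0114
grip_force: 15.1
```

Request:
{"api": "arm_command", "payload": {
  "targets": [
    {"hand":-1,"x":0,"y":0,"z":1,"ax":0,"ay":0,"az":0},
    {"hand":-1,"x":0,"y":0,"z":0.5,"ax":0,"ay":0,"az":0},
    {"hand":-1,"x":0,"y":0,"z":0.5,"ax":0,"ay":0,"az":0},
    {"hand":-1,"x":0,"y":0,"z":0,"ax":0,"ay":0,"az":0},
    {"hand":-1,"x":0,"y":0,"z":0,"ax":0,"ay":0,"az":0}
  ]
}}

```text
clock: 9.67
eef_pos: [0.4386, 0.1867, 0.0539]
eef_rot: [-1.927, -2.481, 0.001]
force: [-4.2, 1.9, -1.6]
opening: 0.0107
grip_force: 15.1
```

Request:
{"api": "arm_command", "payload": {
  "targets": [
    {"hand":-1,"x":0,"y":0,"z":1,"ax":0,"ay":0,"az":0},
    {"hand":-1,"x":0,"y":0,"z":0,"ax":0,"ay":0,"az":0},
    {"hand":-1,"x":0,"y":0,"z":0,"ax":0,"ay":0,"az":0}
  ]
}}

```text
clock: 9.92
eef_pos: [0.4386, 0.1866, 0.0529]
eef_rot: [-1.927, -2.481, 0.001]
force: [-4.2, 2.3, -2.4]
opening: 0.0109
grip_force: 15.1
```

Request:
{"api": "arm_command", "payload": {
  "targets": [
    {"hand":-1,"x":0,"y":0,"z":1,"ax":0,"ay":0,"az":0},
    {"hand":-1,"x":0,"y":0,"z":0,"ax":0,"ay":0,"az":0},
    {"hand":-1,"x":0,"y":0,"z":0,"ax":0,"ay":0,"az":0}
  ]
}}

```text
clock: 10.17
eef_pos: [0.4386, 0.1867, 0.052]
eef_rot: [-1.927, -2.481, 0.001]
force: [-5.1, 1.9, -1.3]
opening: 0.011
grip_force: 15.0
```

Request:
{"api": "arm_command", "payload": {
  "targets": [
    {"hand":-1,"x":0,"y":0,"z":1,"ax":0,"ay":0,"az":0},
    {"hand":-1,"x":0,"y":0,"z":0,"ax":0,"ay":0,"az":0},
    {"hand":-1,"x":0,"y":0,"z":0,"ax":0,"ay":0,"az":0}
  ]
}}

```text
clock: 10.42
eef_pos: [0.4386, 0.1867, 0.0517]
eef_rot: [-1.926, -2.48, 0.001]
force: [-6.6, 1.4, 7.1]
opening: 0.0111
grip_force: 14.5
```

Request:
{"api": "arm_command", "payload": {
  "targets": [
    {"hand":-1,"x":0,"y":0,"z":0.5,"ax":0,"ay":0,"az":0},
    {"hand":-1,"x":0,"y":0,"z":0,"ax":0,"ay":0,"az":0},
    {"hand":-0.4,"x":0,"y":0,"z":0,"ax":0,"ay":0,"az":0},
    {"hand":-0.4,"x":0,"y":0,"z":0,"ax":0,"ay":0,"az":0},
    {"hand":-0.4,"x":0,"y":0,"z":0,"ax":0,"ay":0,"az":0},
    {"hand":-0.4,"x":0,"y":0,"z":0,"ax":0,"ay":0,"az":0},
    {"hand":-0.4,"x":0,"y":0,"z":0,"ax":0,"ay":0,"az":0}
  ]
}}

```text
clock: 11.0
eef_pos: [0.44, 0.1866, 0.0508]
eef_rot: [1.927, 2.48, 0.002]
force: [-0.5, -0.2, 0.7]
opening: 0.0255
grip_force: 0.0
```

Request:
{"api": "arm_command", "payload": {
  "targets": [
    {"hand":-0.4,"x":0,"y":0,"z":-10,"ax":0,"ay":0,"az":0},
    {"hand":-0.4,"x":0,"y":0,"z":-15,"ax":0,"ay":0,"az":0},
    {"hand":-0.4,"x":0,"y":0,"z":-15,"ax":0,"ay":0,"az":0},
    {"hand":1,"x":0,"y":0,"z":-30,"ax":0,"ay":0,"az":0},
    {"hand":1,"x":0,"y":0,"z":-30,"ax":0,"ay":0,"az":0},
    {"hand":1,"x":0,"y":0,"z":-30,"ax":0,"ay":0,"az":0},
    {"hand":1,"x":0,"y":0,"z":-30,"ax":0,"ay":0,"az":0}
  ]
}}

```text
clock: 11.58
eef_pos: [0.4391, 0.1864, 0.2128]
eef_rot: [1.927, 2.48, 0.001]
force: [0.2, 0.3, -0.7]
opening: 0.0452
grip_force: 0.0
```

```bash
python3 - <<'E'
from fit import *
go([.5214,-.1765,.21],.1124+np.pi/2)
E
```

```text
turn [ 5.000e-02  4.000e-02 -8.214e+01] shift after turn mm [ -41.1 -369.8    2.8] joint7 -0.16
```

Request:
{"api": "arm_command", "payload": {
  "targets": [
    {"hand":1,"x":0,"y":0,"z":0,"ax":0,"ay":0,"az":-6.84},
    {"hand":1,"x":0,"y":0,"z":0,"ax":0,"ay":0,"az":-6.84},
    {"hand":1,"x":0,"y":0,"z":0,"ax":0,"ay":0,"az":-6.84},
    {"hand":1,"x":0,"y":0,"z":0,"ax":0,"ay":0,"az":-6.84},
    {"hand":1,"x":0,"y":0,"z":0,"ax":0,"ay":0,"az":-6.84},
    {"hand":1,"x":0,"y":0,"z":0,"ax":0,"ay":0,"az":-6.84},
    {"hand":1,"x":0,"y":0,"z":0,"ax":0,"ay":0,"az":-6.84},
    {"hand":1,"x":0,"y":0,"z":0,"ax":0,"ay":0,"az":-6.84},
    {"hand":1,"x":0,"y":0,"z":0,"ax":0,"ay":0,"az":-6.84},
    {"hand":1,"x":0,"y":0,"z":0,"ax":0,"ay":0,"az":-6.84},
    {"hand":1,"x":0,"y":0,"z":0,"ax":0,"ay":0,"az":-6.84},
    {"hand":1,"x":0,"y":0,"z":0,"ax":0,"ay":0,"az":-6.84}
  ]
}}

```text
clock: 12.58
eef_pos: [0.4393, 0.1865, 0.2113]
eef_rot: [-0.184, 3.135, 0.0]
force: [0.3, 0.1, -0.2]
opening: 0.0871
grip_force: 0.0
```

Request:
{"api": "arm_command", "payload": {
  "targets": [
    {"hand":1,"x":-2.7,"y":-24.7,"z":0,"ax":0,"ay":0,"az":0},
    {"hand":1,"x":-2.7,"y":-24.7,"z":0,"ax":0,"ay":0,"az":0},
    {"hand":1,"x":-2.7,"y":-24.7,"z":0,"ax":0,"ay":0,"az":0},
    {"hand":1,"x":-2.7,"y":-24.7,"z":0,"ax":0,"ay":0,"az":0},
    {"hand":1,"x":-2.7,"y":-24.7,"z":0,"ax":0,"ay":0,"az":0},
    {"hand":1,"x":-2.7,"y":-24.7,"z":0,"ax":0,"ay":0,"az":0},
    {"hand":1,"x":-2.7,"y":-24.7,"z":0,"ax":0,"ay":0,"az":0},
    {"hand":1,"x":-2.7,"y":-24.7,"z":0,"ax":0,"ay":0,"az":0},
    {"hand":1,"x":-2.7,"y":-24.7,"z":0,"ax":0,"ay":0,"az":0},
    {"hand":1,"x":-2.7,"y":-24.7,"z":0,"ax":0,"ay":0,"az":0},
    {"hand":1,"x":-2.7,"y":-24.7,"z":0,"ax":0,"ay":0,"az":0},
    {"hand":1,"x":-2.7,"y":-24.7,"z":0,"ax":0,"ay":0,"az":0},
    {"hand":1,"x":-2.7,"y":-24.7,"z":0,"ax":0,"ay":0,"az":0},
    {"hand":1,"x":-2.7,"y":-24.7,"z":0,"ax":0,"ay":0,"az":0},
    {"hand":1,"x":-2.7,"y":-24.7,"z":0,"ax":0,"ay":0,"az":0},
    {"hand":1,"x":0,"y":0,"z":0,"ax":0,"ay":0,"az":0}
  ]
}}

```text
clock: 13.92
eef_pos: [0.5208, -0.183, 0.2117]
eef_rot: [-0.164, 3.136, -0.007]
force: [-0.7, -1.3, 0.4]
opening: 0.0873
grip_force: 0.0
```

```bash
python3 - <<'E'
from fit import *
go([.5214,-.1765,.030],.1124+np.pi/2); print(r.read_state()["joint_positions"].round(2))
o=[r.get_image(n)["img"] for n in("scene","top")]
o=[cv2.resize(x,(400,400),interpolation=cv2.INTER_CUBIC) for x in(o[0][170:270,330:430],o[1][170:250,165:245])]
cv2.imwrite("pics/d.png",np.hstack(o)[:,:,::-1])
E
```

```text
turn [-0.26  0.08 -0.45] shift after turn mm [ -1.3   6.4 181.7] joint7 2.1
[-0.14  0.29  0.5   1.87 -0.16  1.02  2.1 ]
```

View pics/d.png

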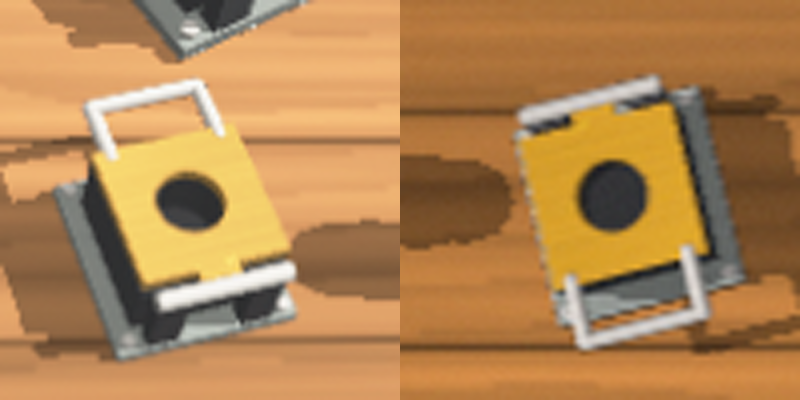

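The ring lies flat and shut, with its hole at scene crop (190,202) and top crop (612,194). Next I'll refine the hole position and let the arm settle.

Request:
{"api": "arm_command", "payload": {
  "targets": [
    {"hand":1,"x":0,"y":0,"z":0,"ax":0,"ay":0,"az":0},
    {"hand":1,"x":0,"y":0,"z":0,"ax":0,"ay":0,"az":0}
  ]
}}

```text
clock: 14.18
eef_pos: [0.5207, -0.1755, 0.2107]
eef_rot: [-0.179, 3.136, 0.001]
force: [-0.4, -0.4, 0.2]
opening: 0.0871
grip_force: 0.0
```

```bash
python3 - <<'E'
from fit import *
C=cams()
ray=lambda c,uv,z:(lambda d,o:o+d*(z-o[2])/d[2])(c["R"].T@np.append(cv2.undistortPoints(np.array([[uv]],float),c["K"],c["dist"])[0,0],1),-c["R"].T@c["t"])
A=lambda x,y:(330+x/4-.375,170+y/4-.375); B=lambda x,y:(165+(x-400)/5-.4,170+y/5-.4)
print("scene",ray(C["scene"],A(190,202),.079),"top",ray(C["top"],B(612,194.5),.079))
# bring brass corners in: scene and top
for n,f,P in(("scene",A,[(92,155),(233,125),(292,250),(142,288)]),("top",B,[(516,137),(672,102),(710,253),(553,293)])):
    Q=np.array([ray(C[n],f(*p),.079) for p in P]); print(n,Q.round(4).tolist(),Q.mean(0).round(4))
go([.5214,-.1765,.030],.1124+np.pi/2)
E
```

```text
scene [0.53258086 0.20804156 0.079     ] top [0.53494395 0.21189923 0.079     ]
scene [[0.4928, 0.1415, 0.079], [0.4669, 0.2475, 0.079], [0.5722, 0.2759, 0.079], [0.6018, 0.1667, 0.079]] [0.5334 0.2079 0.079 ]
top [[0.5757, 0.2799, 0.079], [0.6004, 0.1707, 0.079], [0.4937, 0.1428, 0.079], [0.4659, 0.2519, 0.079]] [0.5339 0.2113 0.079 ]
turn [0.04 0.   0.09] shift after turn mm [ -0.6  -1.  180.7] joint7 2.09
```

Request:
{"api": "arm_command", "payload": {
  "targets": [
    {"hand":1,"x":-0.6,"y":-1,"z":20,"ax":0,"ay":0,"az":0},
    {"hand":1,"x":0,"y":0,"z":20,"ax":0,"ay":0,"az":0},
    {"hand":1,"x":0,"y":0,"z":20,"ax":0,"ay":0,"az":0},
    {"hand":1,"x":0,"y":0,"z":20,"ax":0,"ay":0,"az":0},
    {"hand":1,"x":0,"y":0,"z":20,"ax":0,"ay":0,"az":0},
    {"hand":1,"x":0,"y":0,"z":20,"ax":0,"ay":0,"az":0},
    {"hand":1,"x":0,"y":0,"z":20,"ax":0,"ay":0,"az":0},
    {"hand":1,"x":0,"y":0,"z":15,"ax":0,"ay":0,"az":0},
    {"hand":1,"x":0,"y":0,"z":15,"ax":0,"ay":0,"az":0},
    {"hand":1,"x":0,"y":0,"z":10,"ax":0,"ay":0,"az":0},
    {"hand":1,"x":0,"y":0,"z":0,"ax":0,"ay":0,"az":0},
    {"hand":1,"x":0,"y":0,"z":0,"ax":0,"ay":0,"az":0}
  ]
}}

```text
clock: 15.28
eef_pos: [0.5214, -0.1774, 0.0306]
eef_rot: [0.177, -3.136, -0.0]
force: [0.9, -0.6, 0.5]
opening: 0.0871
grip_force: 0.0
```

```bash
python3 - <<'E'
from fit import *
go([.5214,-.1765,.030],.1124+np.pi/2)
o=[r.get_image(n)["img"] for n in("scene","top")]
o=[cv2.resize(x,(400,400),interpolation=cv2.INTER_CUBIC) for x in(o[0][180:280,190:290],o[1][165:245,275:355])]
cv2.imwrite("pics/e.png",np.hstack(o)[:,:,::-1])
E
```

```text
turn [ 0.02 -0.03  0.01] shift after turn mm [-0.1  0.9  0.6] joint7 2.24
```

View pics/e.png

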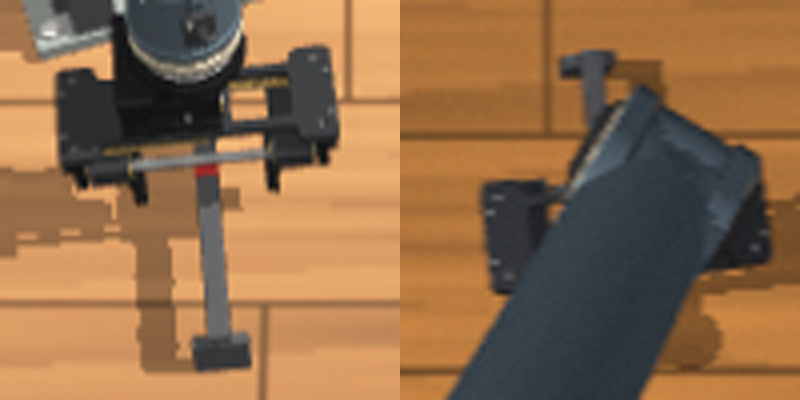

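The fingers straddle the red mark, which is at crop (207,170). I'll close and grip.

Request:
{"api": "arm_command", "payload": {
  "targets": [
    {"hand":-1,"x":0,"y":0.9,"z":0.5,"ax":0,"ay":0,"az":0},
    {"hand":-1,"x":0,"y":0,"z":0,"ax":0,"ay":0,"az":0},
    {"hand":-1,"x":0,"y":0,"z":0,"ax":0,"ay":0,"az":0},
    {"hand":-1,"x":0,"y":0,"z":0,"ax":0,"ay":0,"az":0},
    {"hand":-1,"x":0,"y":0,"z":0,"ax":0,"ay":0,"az":0},
    {"hand":-1,"x":0,"y":0,"z":0,"ax":0,"ay":0,"az":0},
    {"hand":-1,"x":0,"y":0,"z":0,"ax":0,"ay":0,"az":0},
    {"hand":-1,"x":0,"y":0,"z":0,"ax":0,"ay":0,"az":0},
    {"hand":-1,"x":0,"y":0,"z":0,"ax":0,"ay":0,"az":0},
    {"hand":-1,"x":0,"y":0,"z":0,"ax":0,"ay":0,"az":0},
    {"hand":-1,"x":0,"y":0,"z":0,"ax":0,"ay":0,"az":0},
    {"hand":-1,"x":0,"y":0,"z":0,"ax":0,"ay":0,"az":0},
    {"hand":-1,"x":0,"y":0,"z":0,"ax":0,"ay":0,"az":0},
    {"hand":-1,"x":0,"y":0,"z":0,"ax":0,"ay":0,"az":0},
    {"hand":-1,"x":0,"y":0,"z":0,"ax":0,"ay":0,"az":0},
    {"hand":-1,"x":0,"y":0,"z":0,"ax":0,"ay":0,"az":0},
    {"hand":-1,"x":0,"y":0,"z":0,"ax":0,"ay":0,"az":0},
    {"hand":-1,"x":0,"y":0,"z":0,"ax":0,"ay":0,"az":0}
  ],
  "force": 45
}}

```text
clock: 16.88
eef_pos: [0.5212, -0.1765, 0.0301]
eef_rot: [0.176, -3.136, -0.001]
force: [-0.4, 2.7, 0.5]
opening: 0.0154
grip_force: 45.0
```

Request:
{"api": "arm_command", "payload": {
  "targets": [
    {"hand":-1,"x":0,"y":0,"z":-3,"ax":0,"ay":0,"az":0},
    {"hand":-1,"x":0,"y":0,"z":-6,"ax":0,"ay":0,"az":0},
    {"hand":-1,"x":0,"y":0,"z":-10,"ax":0,"ay":0,"az":0},
    {"hand":-1,"x":0,"y":0,"z":-12,"ax":0,"ay":0,"az":0},
    {"hand":-1,"x":0,"y":0,"z":-12,"ax":0,"ay":0,"az":0},
    {"hand":-1,"x":0,"y":0,"z":-12,"ax":0,"ay":0,"az":0},
    {"hand":-1,"x":0,"y":0,"z":-12,"ax":0,"ay":0,"az":0},
    {"hand":-1,"x":0,"y":0,"z":-12,"ax":0,"ay":0,"az":0},
    {"hand":-1,"x":0,"y":0,"z":-12,"ax":0,"ay":0,"az":0},
    {"hand":-1,"x":0,"y":0,"z":-12,"ax":0,"ay":0,"az":0},
    {"hand":-1,"x":0,"y":0,"z":-12,"ax":0,"ay":0,"az":0},
    {"hand":-1,"x":0,"y":0,"z":-12,"ax":0,"ay":0,"az":0},
    {"hand":-1,"x":0,"y":0,"z":-12,"ax":0,"ay":0,"az":0},
    {"hand":-1,"x":0,"y":0,"z":-12,"ax":0,"ay":0,"az":0},
    {"hand":-1,"x":0,"y":0,"z":-8,"ax":0,"ay":0,"az":0},
    {"hand":-1,"x":0,"y":0,"z":-4,"ax":0,"ay":0,"az":0},
    {"hand":-1,"x":0,"y":0,"z":0,"ax":0,"ay":0,"az":0},
    {"hand":-1,"x":0,"y":0,"z":0,"ax":0,"ay":0,"az":0}
  ]
}}

```text
clock: 18.38
eef_pos: [0.521, -0.1767, 0.1929]
eef_rot: [0.176, -3.136, -0.001]
force: [-0.5, -0.8, -7.6]
opening: 0.0159
grip_force: 45.0
```

```bash
python3 - <<'E'
from fit import *
go([.6007,.2174,.195],.1124+np.pi/2); s=r.read_state(); print(s["force"],s["ft_torque"],s["opening"],s["grip_force"])
E
```

```text
turn [ 0.02 -0.03 -0.03] shift after turn mm [-123.4  382.7   -2.1] joint7 2.11
[-0.46428925 -0.75367862 -7.59077005] [ 0.03859567  0.02736167 -0.05399269] 0.01592044466686003 44.9741424433887
```

Request:
{"api": "arm_command", "payload": {
  "targets": [
    {"hand":-1,"x":-2.1,"y":6.6,"z":0,"ax":0,"ay":0,"az":0},
    {"hand":-1,"x":-4.2,"y":13.1,"z":0,"ax":0,"ay":0,"az":0},
    {"hand":-1,"x":-6,"y":18.6,"z":0,"ax":0,"ay":0,"az":0},
    {"hand":-1,"x":-7,"y":21.9,"z":0,"ax":0,"ay":0,"az":0},
    {"hand":-1,"x":-7,"y":21.9,"z":0,"ax":0,"ay":0,"az":0},
    {"hand":-1,"x":-7,"y":21.9,"z":0,"ax":0,"ay":0,"az":0},
    {"hand":-1,"x":-7,"y":21.9,"z":0,"ax":0,"ay":0,"az":0},
    {"hand":-1,"x":-7,"y":21.9,"z":0,"ax":0,"ay":0,"az":0},
    {"hand":-1,"x":-7,"y":21.9,"z":0,"ax":0,"ay":0,"az":0},
    {"hand":-1,"x":-7,"y":21.9,"z":0,"ax":0,"ay":0,"az":0},
    {"hand":-1,"x":-7,"y":21.9,"z":0,"ax":0,"ay":0,"az":0},
    {"hand":-1,"x":-7,"y":21.9,"z":0,"ax":0,"ay":0,"az":0},
    {"hand":-1,"x":-7,"y":21.9,"z":0,"ax":0,"ay":0,"az":0},
    {"hand":-1,"x":-7,"y":21.9,"z":0,"ax":0,"ay":0,"az":0},
    {"hand":-1,"x":-7,"y":21.9,"z":0,"ax":0,"ay":0,"az":0},
    {"hand":-1,"x":-7,"y":21.9,"z":0,"ax":0,"ay":0,"az":0},
    {"hand":-1,"x":-7,"y":21.9,"z":0,"ax":0,"ay":0,"az":0},
    {"hand":-1,"x":-6,"y":18.6,"z":0,"ax":0,"ay":0,"az":0},
    {"hand":-1,"x":-4.2,"y":13.1,"z":0,"ax":0,"ay":0,"az":0},
    {"hand":-1,"x":-2.1,"y":6.6,"z":0,"ax":0,"ay":0,"az":0}
  ]
}}

```text
clock: 20.05
eef_pos: [0.5995, 0.221, 0.1919]
eef_rot: [0.181, -3.135, -0.001]
force: [-0.1, 0.9, -8.1]
opening: 0.0156
grip_force: 45.0
```

Request:
{"api": "arm_command", "payload": {
  "targets": [
    {"hand":-1,"x":0,"y":0,"z":0,"ax":0,"ay":0,"az":0},
    {"hand":-1,"x":0,"y":0,"z":0,"ax":0,"ay":0,"az":0},
    {"hand":-1,"x":0,"y":0,"z":0,"ax":0,"ay":0,"az":0},
    {"hand":-1,"x":0,"y":0,"z":0,"ax":0,"ay":0,"az":0}
  ]
}}

```text
clock: 20.38
eef_pos: [0.6004, 0.2155, 0.1932]
eef_rot: [0.171, -3.137, 0.001]
force: [0.3, -0.1, -7.7]
opening: 0.0155
grip_force: 45.0
```

```bash
python3 - <<'E'
from fit import *
go([.6007,.2174,.159],.1124+np.pi/2)
o=[r.get_image(n)["img"] for n in("scene","top")]
o=[cv2.resize(x,(400,400),interpolation=cv2.INTER_CUBIC) for x in(o[0][140:265,320:445],o[1][145:245,165:265])]
cv2.imwrite("pics/f.png",np.hstack(o)[:,:,::-1])
E
```

```text
turn [-0.05 -0.02 -0.18] shift after turn mm [-0.5  1.9 34.2] joint7 1.42
```

View pics/f.png

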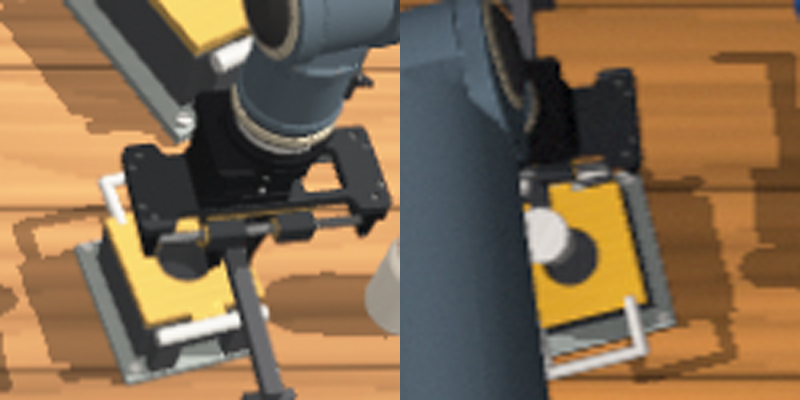

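Held level with the plunger over the ring, its top at top crop (547,237). I'll lower it to height.

Request:
{"api": "arm_command", "payload": {
  "targets": [
    {"hand":-1,"x":-0.5,"y":1.9,"z":3,"ax":0,"ay":0,"az":0},
    {"hand":-1,"x":0,"y":0,"z":5,"ax":0,"ay":0,"az":0},
    {"hand":-1,"x":0,"y":0,"z":5,"ax":0,"ay":0,"az":0},
    {"hand":-1,"x":0,"y":0,"z":5,"ax":0,"ay":0,"az":0},
    {"hand":-1,"x":0,"y":0,"z":5,"ax":0,"ay":0,"az":0},
    {"hand":-1,"x":0,"y":0,"z":5,"ax":0,"ay":0,"az":0},
    {"hand":-1,"x":0,"y":0,"z":4,"ax":0,"ay":0,"az":0},
    {"hand":-1,"x":0,"y":0,"z":2,"ax":0,"ay":0,"az":0},
    {"hand":-1,"x":0,"y":0,"z":0,"ax":0,"ay":0,"az":0},
    {"hand":-1,"x":0,"y":0,"z":0,"ax":0,"ay":0,"az":0},
    {"hand":-1,"x":0,"y":0,"z":0,"ax":0,"ay":0,"az":0},
    {"hand":-1,"x":0,"y":0,"z":0,"ax":0,"ay":0,"az":0}
  ]
}}

```text
clock: 21.48
eef_pos: [0.6009, 0.2196, 0.1595]
eef_rot: [-0.176, 3.136, 0.001]
force: [-0.6, 0.1, -6.9]
opening: 0.0156
grip_force: 45.0
```

```bash
python3 - <<'E'
from fit import *
go([.6007,.2174,.159],.1124+np.pi/2)
C=cams(); h=np.array([.5335,.2098]); a=np.linspace(0,2*np.pi,60)
ring=lambda c,rad,z:np.c_[c[0]+rad*np.cos(a),c[1]+rad*np.sin(a),0*a+z]
u=np.array([np.cos(.1124),np.sin(.1124)]); out=[]
for n,(x,y,w) in dict(scene=(330,160,100),top=(180,165,75)).items():
    k=400/w; im=cv2.resize(C[n]["img"][y:y+w,x:x+w],(400,400),interpolation=cv2.INTER_CUBIC)
    pts=[(ring(h,.025,.079),(255,0,0)),(ring(h,.022,.191),(0,255,0))]
    e=h+.2*u; v=np.array([-u[1],u[0]]); pts.append((np.array([[*(e+sx*.005*u+sy*.02*v),z] for z in(.129,.172) for sx,sy in((-1,-1),(1,-1),(1,1),(-1,1),(-1,-1))]),(0,255,255)))
    for P,c in pts:
        q=((proj(C[n],P)-[x,y]+.5)*k-.5).round().astype(int); cv2.polylines(im,[q],False,c,1)
    out.append(im)
cv2.imwrite("pics/g.png",np.hstack(out)[:,:,::-1])
E
```

```text
turn [ 0.02  0.05 -0.03] shift after turn mm [ 0.5 -2.2  0.5] joint7 1.43
```

View pics/g.png

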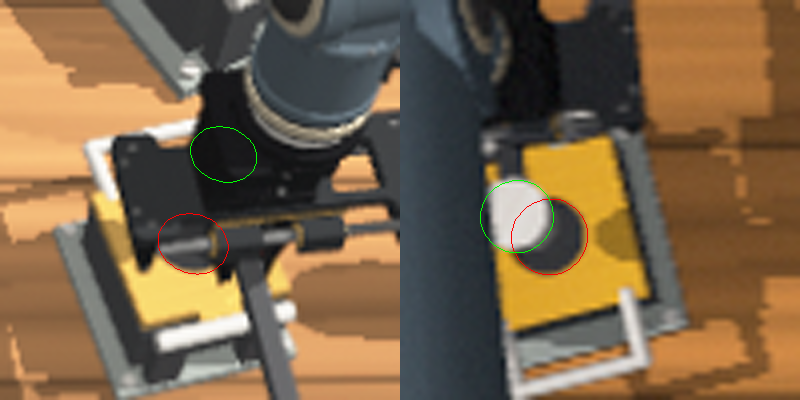

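The plunger looks 2–3 mm towards −y of the hole in the top view (white disc centre about (520,218), predicted (517,216)). I'll measure it properly from the edges.

```bash
cat > meas.py <<'E'
from fit import *
def contour(img,mask,c0,R):
    k=8; m=cv2.resize(mask.astype(np.float32),None,fx=k,fy=k,interpolation=cv2.INTER_CUBIC)>.5
    cs,_=cv2.findContours(m.astype(np.uint8),cv2.RETR_LIST,cv2.CHAIN_APPROX_NONE)
    P=np.vstack(cs)[:,0]; P=(P+.5)/k-.5
    return P[np.linalg.norm(P-c0,axis=1)<R]
def circ(c,P,z,rad,x0,keep=None):
    a=np.linspace(0,2*np.pi,180)
    if keep is not None: P=P[keep(P)]
    def f(p):
        q=proj(c,np.c_[p[0]+p[2]*np.cos(a),p[1]+p[2]*np.sin(a),0*a+z]); return np.linalg.norm(P[:,None]-q[None],axis=2).min(1)
    if rad: s=least_squares(lambda p:f([*p,rad]),x0[:2],loss="soft_l1",f_scale=.3)
    else: s=least_squares(f,[*x0[:2],.02],loss="soft_l1",f_scale=.3)
    return s.x.round(4),len(P),f([*s.x,rad] if rad else s.x).mean().round(2)
E
python3 - <<'E'
from meas import *
C=cams(); c=C["top"]
def soft(img,lo,hi): return np.clip((img.astype(float).min(2)-lo)/(hi-lo),0,1)
im0=cv2.imread("pics/top0.png")[:,:,::-1]
m=soft(im0,80,200); p0=np.array([.4542,-.1841,.062]); 
P=contour(im0,m,proj(c,p0)[0],9); print("initial top r free",circ(c,P,.062,None,p0), "pred",p0)
im=c["img"]; m=soft(im,80,200); x0=np.array([.5335,.2098,.191]); q=proj(c,x0)[0]
# right/lower edges only (left hidden by arm)
P=contour(im,m,q,10); print("now plunger",circ(c,P,.191,None,x0,lambda P:P[:,0]>q[0]-3.5), q, P.min(0),P.max(0))
# hole: brass = r-b large
b=np.clip((im[...,0].astype(float)-im[...,2]-30)/90,0,1); h0=np.array([.5335,.2098,.079]); q=proj(c,h0)[0]
P=contour(im,b,q,9.5); cc=proj(c,x0)[0]
print("hole",circ(c,P,.079,.025,h0,lambda P:(P[:,0]>q[0]+0)&(np.linalg.norm(P-cc,axis=1)>8.5)),"pred",h0)
E
```

```text
initial top r free (array([ 0.4561, -0.182 ,  0.0214]), 280, np.float64(0.12)) pred [ 0.4542 -0.1841  0.062 ]
now plunger (array([0.535 , 0.2123, 0.0212]), 192, np.float64(0.09)) [201.46059517 205.11650665] [196.5625 198.0625] [207.1875 211.3125]
hole (array([0.5341, 0.2123]), 136, np.float64(0.13)) pred [0.5335 0.2098 0.079 ]
```

Request:
{"api": "arm_command", "payload": {
  "targets": [
    {"hand":-1,"x":0.7,"y":0,"z":0,"ax":0,"ay":0,"az":0},
    {"hand":-1,"x":0,"y":0,"z":0,"ax":0,"ay":0,"az":0},
    {"hand":-1,"x":0,"y":0,"z":0,"ax":0,"ay":0,"az":0},
    {"hand":-1,"x":0,"y":0,"z":0,"ax":0,"ay":0,"az":0},
    {"hand":-1,"x":0,"y":0,"z":0,"ax":0,"ay":0,"az":0},
    {"hand":-1,"x":0,"y":0,"z":0,"ax":0,"ay":0,"az":0}
  ]
}}

```text
clock: 22.18
eef_pos: [0.5999, 0.2195, 0.1591]
eef_rot: [0.176, -3.137, -0.0]
force: [-0.2, 0.1, -8.1]
opening: 0.0157
grip_force: 45.0
```

```bash
python3 - <<'E'
from meas import *
C=cams(); s=r.read_state(); print(s["clock"],s["eef_pos"],s["force"],s["ft_torque"],abs(s["joint_velocities"]).max())
u=np.array([np.cos(.1124),np.sin(.1124)]); v=np.array([-u[1],u[0]]); e=s["eef_pos"][:2]+.132*u
for n in C:
    im=C[n]["img"].astype(float); f=lambda z:np.array([[*(e+a*.005*u+b*.02*v),z] for a in(-1,1) for b in(-1,1)])
    lo,hi=s["eef_pos"][2]-.030,s["eef_pos"][2]+.013
    Q=proj(C[n],np.vstack([f(lo),f(hi)])); print(n,"pred",Q.min(0),Q.max(0))
    m=(im[...,0]-im[...,2]<25)&(im.max(2)<110); l,h=(Q.min(0)-6).astype(int),(Q.max(0)+7).astype(int)
    print("\n".join("".join("#" if t else "." for t in row) for row in m[l[1]:h[1],l[0]:h[0]]),l)
E
```

```text
22.2833 [0.59994129 0.21946673 0.1591198 ] [-0.09222675  0.46253843 -6.56256328] [ 0.0311587   0.00298522 -0.01264561] 0.001325399183809348
scene pred [391.56369876 266.59064798] [411.91762326 279.4166732 ]
.............##.##...............
.............######..............
..............#####..............
..............#####..............
..............#####..............
..............###.##.............
...............##.##.............
...............##.##.............
..............#########..........
..........#############..........
..........##########..###........
.........################........
.........###############.........
........################.........
........###############..........
.......###############...........
.......###############...........
.......###########...............
........###......................
.................................
.................................
.................................
.................................
.................................
.................................
................................. [385 260]
top pred [189.95040531 144.55782562] [204.6476071  152.05614416]
............................
............................
............................
............................
............................
............................
.............##.............
..........#########.........
######..############........
######..#############.......
######...############.......
#######...###########.......
########..######............
#########..#####............
##########.#####............
################............
################............
################............
################............
################............
#################........... [183 138]
```

Both views put the blade within 1 px of the prediction for a level part. The plunger is centred over the hole in the top view, the foot is about 50 mm above the ring, and the arm is still.

```bash
python3 -c "
from rig import r
print(r.hand_in())"
```

```text
the job is handed in; nothing more can be done
None
```

The job is handed in (verdict not reported): the ring is shut on the mould, lowered under grip throughout, and the plunger is held at its red mark, level and still, centred over the hole to about 1 mm in the top camera view with its foot about 5 cm above the ring; the jars and bowl were not touched.

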